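# Brake the slide cabinet, shut its drawer, free it again

### The arm

A 6-joint arm with a two-finger parallel gripper is mounted at the origin on the work surface. World frame = base frame: x ahead of the robot, y to its left, z up, the work surface at z = 0. Lengths are in m, angles in rad, forces in N, time in s.
With the tool pointing down it reaches from about 0.35 to 0.925 m from the base axis. Payload 6.4 kg.
Tool frame: the origin (TCP) lies at the very end of the fingers, on their centre line; the grasp point (between the pads) lies 19 mm behind it (ctrl.grip_depth is the distance from the TCP to the grasp point, in m); z points along the fingers, y is the line along which they close (so a half turn about z gives the same grasp; the last joint's range is limited). The gripper opens to 94 mm and grips with 3 to 60 N. Pads are 16 mm wide; open, the fingers measure 119 mm over their backs; the gripper's body (75 mm by 177 mm) begins 78 mm behind the grasp point.
Start: joints at [-1.36, 0.245, 1.558, -0, 1.339, -0.174], TCP at [0.244, -0.602, 0.205] pointing down, gripper open.
Joint ranges: [-3.13, 3.13], [-1.02, 2.26], [0.13, 2.54], [-0.95, 4.09], [0.21, 2.88], [-2.74, 2.74]. Speed limits (rad/s): [2.57, 2.57, 3.14, 3.14, 3.14, 3.14].

### API

Orientations are given as a unit quaternion [w, x, y, z].
In Python, from rig import ctrl gives the robot as it stands.
- The arm moves only by the tool move_arm, never from a script. Its arguments are lists of equal length, an entry for each row: "dp": the shift along the tool's x, y, z in cm, a list of three; "turn": the turn, a rotation vector about the tool's x, y, z in degrees, a list of three. In form: {"dp": [[tx, ty, tz], ...], "turn": [[ax, ay, az], ...]}. A call has 1 to 20 rows; each row is the pose to reach, as a shift and turn from the pose commanded when the call began, along the tool's axes at that moment; what a row does not reach only later rows make up. A row lasts 1/8 s, in which the tool goes at most 62.5 mm and 10.7 degrees, less where a joint would pass 70% of its speed; a pose out of reach is approached as far as the arm can. A call with a gripper value outside its range is refused whole. "claw" is the closure, from 0 (fully open) to 1 (shut), set as the call begins (left out, the last holds). The fingers move at their own pace and stop on an object; "squeeze" is the grip in N (left out, the last holds). Time passes only in rows, so rows that repeat a pose let the fingers close. It gives the time, the measured TCP pose, the force, the opening and the grip force at its end, in the units of the state.
- ctrl.get_state(): the state, without advancing time (a new reading comes with each control period).
- ctrl.get_image(name): name is "scene" or "top" or "wrist"; returns the picture (400x640x3 uint8, red, green, blue); there is no depth.
- ctrl.camera_params(name): a dict with "mtx" (3x3 intrinsics, pixels), "k1" (the pictures are not rectified: a ray, as slopes to the right and down, at radius r is drawn at 1 + k1 r^2 times it, then the intrinsics apply), "rvec" (rotation vector, rad) and "tvec" (3), from world to camera coordinates, as OpenCV has them. Camera axes: x right, y down, z forward; pixel columns grow to the right and rows downward; lengths in m; the calibration is good to about 2 mm. A picture is of the moment at which its call begins: read the wrist's pose just before it. camera_params takes no time and is no camera call; for the wrist camera it gives the pose at the moment of the call.
- ctrl.sign_off(): hands the job in; it is judged then, once.
The state is a dict: "clock": time; "joint_pos": joint angles; "qd": joint speeds; "joint_efforts": joint torques, N m; "ee_pos": TCP position; "orientation": TCP orientation; "wrist_force": force on the tool from outside, world axes, zero at the start; "wrist_torque": the same for the moment, N m; "width": finger opening in m; "grasp_force": force on a finger pad.
Only numpy, scipy, OpenCV 4.12 (cv2) and the standard library are available. Lean on these libraries where they do the work, as an engineer would, in place of code of your own. Each camera call takes 0.05 s, during which the arm holds its last target. There are 200 camera calls.

### The job

The slide cabinet on the roller base is about to be wheeled to the next microscope, but its top drawer stands open. Press the floor-lock pedal down until it locks and lean on it gently for a second at the bottom, push the top drawer home past its catch and lean on it gently for a second so that it beds in, then flick the pedal back up so that the cabinet is free to roll. Keep the cabinet where it stands, force neither pedal nor drawer, and leave the things around it alone.

Things in the scene. Friction and masses are not known exactly. Their poses are not given: they have to be found in the camera images.
- base (a point): Roller base with slide cabinet, one piece of 11 kg. Point on the bench under its middle; x runs from the drawer end to the pedal end and is the line the castors roll along, z up. Dark steel deck 320 (x) x 200 mm, top 70 mm high, its edges turned up 10 mm, on four 50 mm castors. With the lock up it rolls at about 4 N; locked it holds against some 30 N, then slips.
- cabinet_top (a point): Middle of the top of the light grey steel cabinet on the base, 300 (x) x 184 (y) x 120 mm; 190 mm above the bench, right above base, same axes. Its two drawers open towards -x; its edge at that end is the plane x = -150 mm.
- drawer_pull (a point): Middle of the flat outer face of the top drawer's steel cup pull, 60 mm wide (y), 22 mm high, 16 mm out from the drawer's front; 158 mm above the bench, axes as base. Fully home, the drawer's front is flush with the cabinet's edge and this point is at x = -166 mm, y = 0 of base. The lower drawer (shut) has the same pull 57 mm lower.
- drawer (a joint): How far the top drawer stands out, m: 0 fully home on its hard stop. Starts 30 to 75 mm out, runs easily (2 N) to the last 7 mm, where a sprung catch resists with 12 to 18 N until 2 to 4 mm before home, then pulls the drawer in and holds it. To bed it in, keep 5 N or more on the front at the stop for half a second; more than 32 N on it is forcing it.
- pedal_hinge (a point): Axis of the lock pedal, along y, at the +x end of the base: x = 205 mm, y = 0 of base, 52 mm above the bench. This point's x axis runs along the pedal from hinge to tip and turns with it. Right below it a rubber foot 34 mm across comes down on the bench as the pedal is pressed.
- tread_top (a point): Middle of the top face of the pedal's rubber tread, 64 mm from the hinge along the pedal, 6.5 mm above the pedal's middle plane; axes as pedal_hinge. The tread is 30 mm long, 22 mm wide, 4 mm thick, on the pedal's end plate.
- pedal (a joint): Pedal angle, rad: 0 raised, 30 degrees above level, sprung up (lock off); grows as pressed, to a hard stop at 0.80, 16 degrees below level. Resistance at the tread peaks at 10 to 15 N near 0.5; past 0.70 it is over centre, goes to the stop and stays: locked. Lean on the tread there with 6 N or more for half a second; over 35 N is forcing it. Lifting it takes 8 to 12 N; below 0.6 it springs up.
- tread: The rubber tread as a separate part; origin at the pedal's hinge, axes as pedal_hinge.
- oil_bottle_mid (a point): Bystander, half-way up: small amber bottle standing on the bench, 36 mm across, 75 mm high.
- objective_mid (a point): Bystander, half-way up: steel microscope objective standing on the bench, 33 mm across, 56 mm high, stepped and narrower towards the top.
- slide_box_mid (a point): Bystander, half-way up: closed grey plastic slide box, 85 x 100 mm, 34 mm high.
- plate_mid (a point): Middle of the pedal's steel end plate, 64 mm from the hinge, in the pedal's middle plane; axes as pedal_hinge. The plate is 36 mm long (46 to 82 mm from the hinge), 32 mm wide, 5 mm thick, 5 mm wider than the tread on each side; the tongue to the hinge is 16 mm wide. Free at both sides and below: locked, its underside is about 30 mm above the bench.
- drawer_front: The top drawer's steel front with its pull, one part: panel 172 x 48 mm, 12 mm thick; behind it a tray 270 mm long with rows of glass slides. Origin at base when the drawer is home; it moves with the drawer, same axes.

How it is judged:
On the way, in this order (a step that is already met when the one before it is completed fails the run):
1. the pedal is down at its stop and leaned on with 6 N or more, the drawer still open (value of joint pedal above 0.76 rad and contact force between the fingers and tread above 6 N and value of joint drawer above 0.015 m), for 0.4 s.
2. the drawer is fully home and leaned on with 5 N or more while the pedal stays locked (value of joint drawer below 0.0015 m and contact force between the fingers and drawer_front above 5 N and value of joint pedal above 0.76 rad), for 0.4 s.
3. the pedal is up again (value of joint pedal below 0.06 rad), for 0.2 s.
At the end, for the whole second after the job is handed in: The pedal is back up (within 0.06 rad of raised), the top drawer is fully home (within 1.5 mm) and at rest, and the cabinet stands within 20 mm of where it stood (value of joint pedal below 0.06 rad and value of joint drawer below 0.0015 m and distance of base from where it was at the start of the episode below 0.02 m and velocity of joint drawer below 0.01 m/s); the robot touches nothing.
It fails at once if the cabinet rolls more than 20 mm from its place (distance of base from where it was at the start of the episode above 0.02 m).
It fails at once if the tread is pressed with more than 35 N (contact force between any of the fingers, the arm and tread above 35 N).
It fails at once if the drawer is pushed with more than 32 N (contact force between any of the fingers, the arm and drawer_front above 32 N).
It fails at once if a bystander (oil bottle, objective or slide box) is moved by more than 15 mm (distance of any of oil_bottle_mid, objective_mid, slide_box_mid from where it was at the start of the episode above 0.015 m).
It also fails if it takes over 72 s, if anything falls off the work surface, if the arm or the gripper's body presses on something with over 40 N, if the wrist force passes 120 N, or if a joint passes its speed limit or range.

## Working session

There is one attempt and no reset: what is moved stays moved. The work goes in short steps, Python scripts to look and compute and a tool call to move; the robot and the scene stay as the last step left them, time stands still between calls to the robot, and variables do not carry over. Pictures are saved under pics/ and viewed, at most 10 in all, crops included, and the job is handed in when it is done.

Besides the shell and the picture viewer there is one more tool, called after "Call:" by a JSON object that holds its "name" and its "arguments". move_arm: Moves the arm, as the interface text tells. Its arguments: {"type":"object","properties":{"dp":{"type":"array"},"turn":{"type":"array"},"claw":{"type":"number"},"squeeze":{"type":"number"}},"required":["dp","turn"]}

```bash
mkdir -p pics; ls; python3 - <<'E'
from rig import ctrl
import cv2
for n in("scene","top"):
    im=ctrl.get_image(n); cv2.imwrite(f"pics/{n}0.png",im[:,:,::-1]); print(n,ctrl.camera_params(n))
s=ctrl.get_state();print(s)
E
```

```text
pics
scene {'mtx': array([[448.73945126,   0.        , 319.03427435],
       [  0.        , 448.73945126, 196.41545355],
       [  0.        ,   0.        ,   1.        ]]), 'k1': -0.0012648524187599923, 'rvec': array([ 2.81580148,  0.29388228, -0.05712454]), 'tvec': array([-0.61683436, -0.03720997,  1.11658399])}
top {'mtx': array([[505.6983465 ,   0.        , 318.39094367],
       [  0.        , 505.6983465 , 193.77937483],
       [  0.        ,   0.        ,   1.        ]]), 'k1': -0.029620004044079405, 'rvec': array([ 1.99552392, -2.21424943,  0.24048457]), 'tvec': array([0.11169743, 0.64676607, 0.90081392])}
{'clock': 0.1, 'joint_pos': array([-1.36010697e+00,  2.45756195e-01,  1.55888220e+00, -1.24099945e-06,
        1.33870150e+00, -1.74062904e-01]), 'qd': array([ 0.00087925, -0.00389316, -0.00110373,  0.00056119, -0.001743  ,
       -0.00108042]), 'joint_efforts': array([ 1.69488535e-04, -4.16909802e+01, -3.15527701e+01,  6.86936569e-02,
        3.10005597e-02, -5.12153690e-05]), 'ee_pos': array([ 0.24387676, -0.60193087,  0.20445323]), 'orientation': array([-8.73464710e-04,  9.81552308e-01,  1.91191796e-01, -1.66015829e-05]), 'wrist_force': array([0.49414702, 0.52869769, 0.02996379]), 'wrist_torque': array([ 0.01521414,  0.01574688, -0.02595653]), 'grasp_force': 0.0, 'width': 0.09392207823819955}
```

View pics/scene0.png

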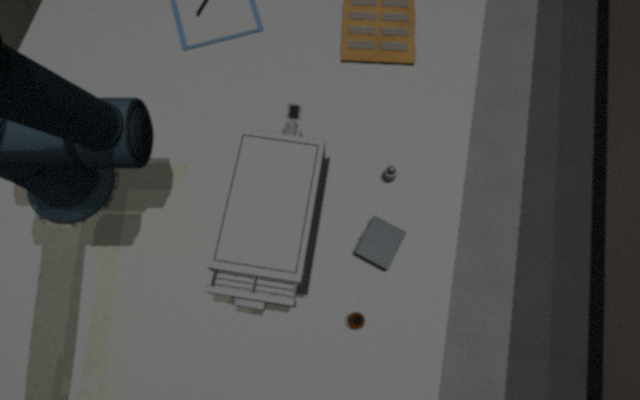

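View pics/top0.png

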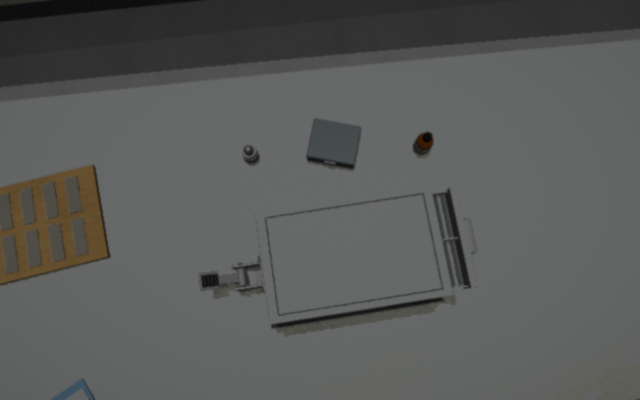

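The scene view shows the cabinet centred near (268,205), pedal at (293,112) and drawer open at (252,297). The top view shows the pedal tread at (209,281), cabinet top around (265–440, 195–315) and pull at (470,236), with bystanders at (250,153), (334,143) and (425,141).

```bash
python3 - <<'E'
import cv2,numpy as np
t=cv2.imread("pics/top0.png");s=cv2.imread("pics/scene0.png")
f=lambda im,x0,x1,y0,y1,k:np.clip(cv2.resize(im[y0:y1,x0:x1],None,fx=k,fy=k,interpolation=cv2.INTER_CUBIC).astype(float)*1.8,0,255).astype(np.uint8)
cv2.imwrite("pics/a.png",f(t,190,490,180,330,2.6666))
cv2.imwrite("pics/b.png",f(s,200,340,95,320,2.6666))
E
```

```text
(no output)
```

View pics/a.png

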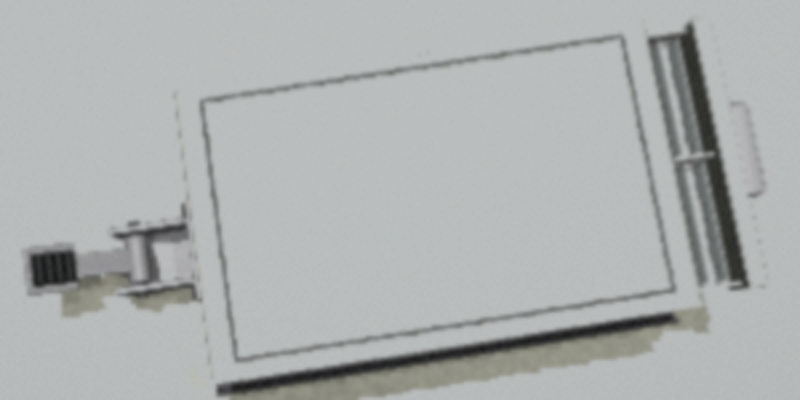

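View pics/b.png

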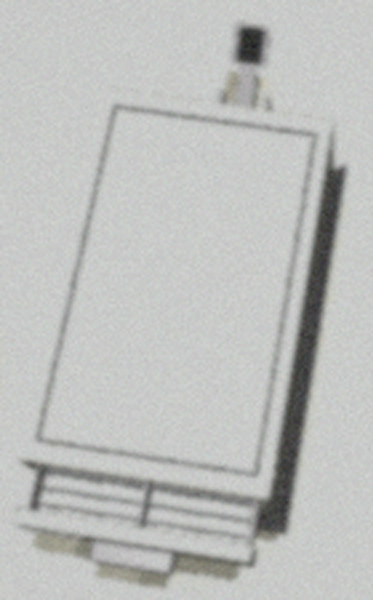

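The crops show the dark inset outline on the cabinet top with crisp corners (a: (203,101), (624,36), (674,290), (237,359)). They also show the black tread at a(52,268) / b(251,45) and the pull at a(752,148).

```bash
cat > h.py <<'E'
import numpy as np,cv2
from rig import ctrl
def ray(cam,px):
    p=ctrl.camera_params(cam);K=p["mtx"];R=cv2.Rodrigues(p["rvec"])[0]
    d=np.array([p["k1"],0,0,0,0.])
    u=cv2.undistortPoints(np.array(px,float).reshape(-1,1,2),K,d).reshape(-1,2)
    return -R.T@p["tvec"],np.c_[u,np.ones(len(u))]@R
def plane(cam,px,z):
    c,d=ray(cam,px);return c+d*((z-c[2])/d[:,2])[:,None]
def tri(pa,pb):
    ca,da=ray("top",[pa]);cb,db=ray("scene",[pb]);da,db=da[0],db[0]
    t=np.linalg.lstsq(np.c_[da,-db],cb-ca,rcond=None)[0]
    A,B=ca+t[0]*da,cb+t[1]*db;return (A+B)/2,np.linalg.norm(A-B)
E
python3 - <<'E'
from h import *
np.set_printoptions(precision=4,suppress=True)
a=lambda l:np.array(l,float)/2.6666+[190,180]
b=lambda l:np.array(l,float)/2.6666+[200,95]
ta=a([(203,101),(624,36),(674,290),(237,359)]);sb=b([(115,106),(317,134),(257,474),(38,440)])
for n,p in(("top",ta),("scene",sb)):
    q=plane(n,p,.19);print(n,q[:,:2],q.mean(0))
    # edge lengths
    print(np.linalg.norm(np.roll(q,-1,0)-q,axis=1))
q=plane("top",ta,.19);x=(q[0]-q[1])+(q[3]-q[2]);print("yaw top",np.degrees(np.arctan2(x[1],x[0])))
q=plane("scene",sb,.19);x=(q[0]-q[3])+(q[1]-q[2]);print("yaw scene",np.degrees(np.arctan2(x[1],x[0])))
print("tread",tri(a([52,268]),b([251,45])))
print("tread dark corners top",plane("top",a([(30,251),(74,248),(77,284),(33,288)]),.09))
print("pull",plane("top",a([(745,102),(765,193)]),.169),plane("scene",b([(92,543),(172,553),(93,563),(168,574)]),.169))
for n,p in(("objective",(250,153)),("box",(334,143)),("oil",(425,141))):print(n,plane("top",[p],.04))
E
```

```text
top [[ 0.5966  0.1372]
 [ 0.6104 -0.1308]
 [ 0.4508 -0.1377]
 [ 0.4377  0.1297]] [ 0.5239 -0.0004  0.19  ]
[0.2683 0.1598 0.2677 0.159 ]
scene [[ 0.4415  0.1291]
 [ 0.6024  0.1381]
 [ 0.6155 -0.1295]
 [ 0.4556 -0.1383]] [ 0.5288 -0.0001  0.19  ]
[0.1611 0.2679 0.1601 0.2678]
yaw top 92.87656035322506
yaw scene 92.9022140987662
tread (array([0.5125, 0.2628, 0.0737]), np.float64(0.0024919107469815616))
tread dark corners top [[0.5234 0.2729 0.09  ]
 [0.5224 0.2427 0.09  ]
 [0.4978 0.2421 0.09  ]
 [0.4982 0.2722 0.09  ]]
pull [[ 0.5636 -0.2066  0.169 ]
 [ 0.5046 -0.2095  0.169 ]] [[ 0.5086 -0.1994  0.169 ]
 [ 0.5666 -0.1943  0.169 ]
 [ 0.513  -0.2128  0.169 ]
 [ 0.5674 -0.2091  0.169 ]]
objective [[0.7607 0.1727 0.04  ]]
box [[0.764 0.001 0.04 ]]
oil [[ 0.749  -0.1839  0.04  ]]
```

```bash
cat >> h.py <<'E'
from scipy.spatial.transform import Rotation as Rn
B=np.array([.526,0.,0.]);YAW=np.radians(92.9)
X=np.array([np.cos(YAW),np.sin(YAW),0]);Y=np.array([-X[1],X[0],0])
def bp(x,y,z): return B+x*X+y*Y+np.array([0,0,z])
def rot(xa,za):  # tool x, tool z in world
    return Rn.from_matrix(np.c_[xa,np.cross(za,xa),za])
DOWN=rot(X,np.array([0,0,-1.]))
def go(p,R=DOWN):
    s=ctrl.get_state();w,x,y,z=s["orientation"];R0=Rn.from_quat([x,y,z,w])
    print("dp",np.round(R0.inv().apply(p-s["ee_pos"])*100,2),"turn",np.round(np.degrees((R0.inv()*R).as_rotvec()),2))
E
python3 -c "
from h import *
go(bp(.257,0,.30));go(bp(.257,0,.16));print(bp(.257,0,.16))"
```

```text
dp [ 57.17 -69.5   -9.42] turn [ -0.08  -0.08 -70.86]
dp [ 57.17 -69.47   4.58] turn [ -0.08  -0.08 -70.86]
[0.51299761 0.25667087 0.16      ]
```

Call:
{"name": "move_arm", "arguments": {"dp": [[0,0,-5],[0,0,-10],[57.2,-69.5,-10],[57.2,-69.5,-10],[57.2,-69.5,-10],[57.2,-69.5,-10],[57.2,-69.5,-10],[57.2,-69.5,-10],[57.2,-69.5,-10],[57.2,-69.5,-10],[57.2,-69.5,-10],[57.2,-69.5,-10],[57.2,-69.5,-10],[57.2,-69.5,-10],[57.2,-69.5,-10],[57.2,-69.5,-10],[57.2,-69.5,-10],[57.2,-69.5,-10],[57.2,-69.5,-10],[57.2,-69.5,-10]], "turn": [[0,0,0],[0,0,0],[0,0,-70.9],[0,0,-70.9],[0,0,-70.9],[0,0,-70.9],[0,0,-70.9],[0,0,-70.9],[0,0,-70.9],[0,0,-70.9],[0,0,-70.9],[0,0,-70.9],[0,0,-70.9],[0,0,-70.9],[0,0,-70.9],[0,0,-70.9],[0,0,-70.9],[0,0,-70.9],[0,0,-70.9],[0,0,-70.9]], "claw": 1, "squeeze": 20}}

```text
clock: 2.6
ee_pos: [0.5132, 0.2553, 0.3056]
orientation: [0.0, 0.689, 0.725, 0.0]
wrist_force: [-0.1, -0.3, 0.3]
width: -0.0002
grasp_force: 0.0
```

```bash
python3 - <<'E'
from h import *
p=ctrl.camera_params("wrist");im=ctrl.get_image("wrist")
cv2.imwrite("pics/w1.png",cv2.convertScaleAbs(im[:,:,::-1],alpha=1.6))
print(p["mtx"],p["k1"]);go(bp(.252,0,.12));s=ctrl.get_state();print(s["clock"],s["ee_pos"],s["wrist_force"])
for n,P in(("tread",bp(.257,0,.09)),("hinge",bp(.205,0,.052))):
    R=p["rvec"];print(n,cv2.projectPoints(P[None],R,p["tvec"],p["mtx"],np.array([p["k1"],0,0,0,0.]))[0].ravel())
E
```

```text
[[330.06113737   0.         317.40380334]
 [  0.         330.06113737 206.42896964]
 [  0.           0.           1.        ]] 0.015040755552145416
dp [-0.36 -0.03 18.57] turn [ 0.02  0.   -0.04]
2.65 [0.51327367 0.2553358  0.30566077] [-0.50650248 -0.84519292 -0.49759027]
tread [317.60349485 183.6781867 ]
hinge [317.62710178 216.86741105]
```

View pics/w1.png

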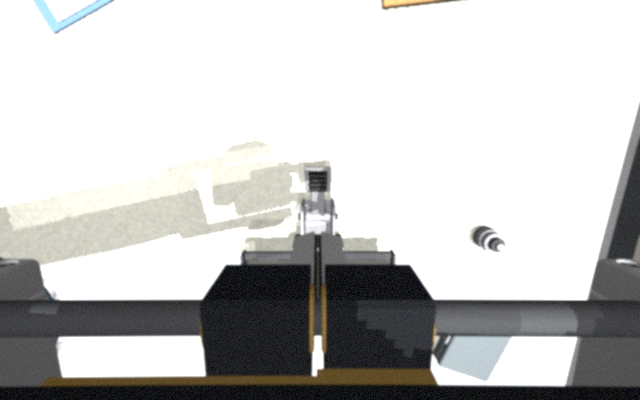

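The wrist view shows the tread at (318,181), laterally right on the prediction and about 2 mm further out than estimated. The fingers are clear above it.

Call:
{"name": "move_arm", "arguments": {"dp": [[-0.2,0,5],[-0.2,0,10],[-0.2,0,15],[-0.2,0,18.5],[-0.2,0,19.5],[-0.2,0,20.0],[-0.2,0,20.3],[-0.2,0,20.5],[-0.2,0,20.5]], "turn": [[0,0,0],[0,0,0],[0,0,0],[0,0,0],[0,0,0],[0,0,0],[0,0,0],[0,0,0],[0,0,0]]}}

```text
clock: 3.78
ee_pos: [0.5137, 0.2546, 0.1011]
orientation: [0.0, 0.689, 0.725, 0.0]
wrist_force: [-0.3, -0.2, -0.3]
width: 0.0009
grasp_force: 0.0
```

Call:
{"name": "move_arm", "arguments": {"dp": [[0,0,0.4],[0,0,0.7],[0,0,0.9],[0.05,0,1.1],[0.1,0,1.3],[0.1,0,1.3]], "turn": [[0,0,0],[0,0,0],[0,0,0],[0,0,0],[0,0,0],[0,0,0]]}}

```text
clock: 4.53
ee_pos: [0.5135, 0.2555, 0.0875]
orientation: [0.0, 0.689, 0.725, 0.0]
wrist_force: [0.7, 0.0, 1.2]
width: 0.0006
grasp_force: 0.7
```

Call:
{"name": "move_arm", "arguments": {"dp": [[0.1,0,0.3],[0.2,0,0.6],[0.3,0,0.9],[0.4,0,1.2],[0.5,0,1.5],[0.5,0,1.5]], "turn": [[0,0,0],[0,0,0],[0,0,0],[0,0,0],[0,0,0],[0,0,0]]}}

```text
clock: 5.28
ee_pos: [0.5133, 0.2609, 0.0728]
orientation: [-0.0, 0.689, 0.725, 0.0]
wrist_force: [-0.6, 1.2, 5.3]
width: -0.0
grasp_force: 2.4
```

```bash
python3 - <<'E'
from h import *
im=ctrl.get_image("top");cv2.imwrite("pics/t2.png",im[:,:,::-1])
# base shift by registering cabinet outline patch
a=cv2.imread("pics/top0.png",0)[185:325,255:455].astype(np.float32);b=cv2.cvtColor(im,cv2.COLOR_RGB2GRAY)[185:325,255:455].astype(np.float32)
print(cv2.phaseCorrelate(a,b),"px; ~1.4 mm/px")
E
```

```text
((-0.008048981583158366, 0.054222633836616296), 0.8903692616356744) px; ~1.4 mm/px
```

Call:
{"name": "move_arm", "arguments": {"dp": [[0.05,0,0.3],[0.1,0,0.6],[0.15,0,0.9],[0.2,0,1.2],[0.2,0,1.5],[0.2,0,1.8],[0.2,0,1.8]], "turn": [[0,0,0],[0,0,0],[0,0,0],[0,0,0],[0,0,0],[0,0,0],[0,0,0]]}}

```text
clock: 6.2
ee_pos: [0.5132, 0.2642, 0.0568]
orientation: [-0.001, 0.689, 0.725, 0.001]
wrist_force: [-6.5, 5.5, 15.7]
width: 0.0002
grasp_force: 8.0
```

```bash
cat > s.py <<'E'
from h import *
im=ctrl.get_image("top")
a=cv2.imread("pics/top0.png",0)[185:325,255:455].astype(np.float32);b=cv2.cvtColor(im,cv2.COLOR_RGB2GRAY)[185:325,255:455].astype(np.float32)
s=ctrl.get_state();print(np.round(cv2.phaseCorrelate(a,b)[0],2),s["clock"],s["ee_pos"],s["wrist_force"])
E
python3 s.py
```

```text
[-0.03  0.02] 6.25 [0.5132144  0.26424574 0.0568194 ] [-6.64808597  4.18982427 16.71647717]
```

Call:
{"name": "move_arm", "arguments": {"dp": [[0.05,0,0.2],[0.1,0,0.4],[0.1,0,0.6],[0.1,0,0.75],[0.1,0,0.75]], "turn": [[0,0,0],[0,0,0],[0,0,0],[0,0,0],[0,0,0]]}}

```text
clock: 6.88
ee_pos: [0.5122, 0.263, 0.046]
orientation: [-0.0, 0.689, 0.725, -0.001]
wrist_force: [0.3, -0.2, -0.0]
width: 0.0003
grasp_force: 0.0
```

```bash
python3 s.py
```

```text
[-0.02 -0.01] 6.925 [0.51244687 0.2630763  0.04626334] [ 0.00109674 -0.66093155  0.23747777]
```

Call:
{"name": "move_arm", "arguments": {"dp": [[0,0,0.1],[0,0,0.2],[0,0,0.3],[0,0,0.35],[0,0,0.4]], "turn": [[0,0,0],[0,0,0],[0,0,0],[0,0,0],[0,0,0]]}}

```text
clock: 7.55
ee_pos: [0.5131, 0.2634, 0.0442]
orientation: [0.0, 0.689, 0.725, -0.0]
wrist_force: [-3.9, -2.0, 10.8]
width: 0.0003
grasp_force: 5.0
```

Call:
{"name": "move_arm", "arguments": {"dp": [[0,0,0.1],[0,0,0.1],[0,0,0.1],[0,0,0.1],[0,0,0.1],[0,0,0.1],[0,0,0.1],[0,0,0.1],[0,0,0.1]], "turn": [[0,0,0],[0,0,0],[0,0,0],[0,0,0],[0,0,0],[0,0,0],[0,0,0],[0,0,0],[0,0,0]]}}

```text
clock: 8.68
ee_pos: [0.5132, 0.2634, 0.044]
orientation: [0.0, 0.689, 0.725, -0.0]
wrist_force: [-6.5, -3.0, 14.0]
width: 0.0004
grasp_force: 6.6
```

```bash
python3 -c "
from h import *
go(bp(-.27,0,.30));go(bp(-.27,0,.151))"
```

```text
dp [-53.39  -0.13 -25.56] turn [-0.02  0.04  0.07]
dp [-53.38  -0.12 -10.66] turn [-0.02  0.04  0.07]
```

Call:
{"name": "move_arm", "arguments": {"dp": [[0,0,-4],[0,0,-10],[0,0,-16],[0,0,-22],[-4,0,-25.5],[-10,0,-25.5],[-16,0,-25.5],[-22,0,-25.5],[-28,0,-25.5],[-34,-0.1,-25.5],[-40,-0.1,-25.5],[-46,-0.1,-25.5],[-51,-0.1,-25.5],[-53.4,-0.1,-25.5],[-53.4,-0.1,-23],[-53.4,-0.1,-18],[-53.4,-0.1,-13],[-53.4,-0.1,-10.7],[-53.4,-0.1,-10.7]], "turn": [[0,0,0],[0,0,0],[0,0,0],[0,0,0],[0,0,0],[0,0,0],[0,0,0],[0,0,0],[0,0,0],[0,0,0],[0,0,0],[0,0,0],[0,0,0],[0,0,0],[0,0,0],[0,0,0],[0,0,0],[0,0,0],[0,0,0]]}}

```text
clock: 11.05
ee_pos: [0.5383, -0.2682, 0.1467]
orientation: [-0.002, 0.688, 0.725, -0.0]
wrist_force: [-0.7, -1.1, 1.3]
width: 0.0005
grasp_force: 0.0
```

```bash
python3 - <<'E'
from h import *
im=ctrl.get_image("top");t=cv2.convertScaleAbs(im[170:350,190:550,::-1],alpha=1.6)
s=ctrl.get_image("scene")[80:340,180:380,::-1]
cv2.imwrite("pics/t3.png",cv2.resize(t,None,fx=2.2,fy=2.2,interpolation=cv2.INTER_CUBIC))
cv2.imwrite("pics/s3.png",s)
go(bp(-.178,0,.151));print(ctrl.get_state()["clock"],ctrl.get_state()["ee_pos"])
E
```

```text
dp [ 9.22 -0.03 -0.09] turn [0.07 0.05 0.08]
11.15 [ 0.54010951 -0.26986009  0.15014353]
```

View pics/t3.png

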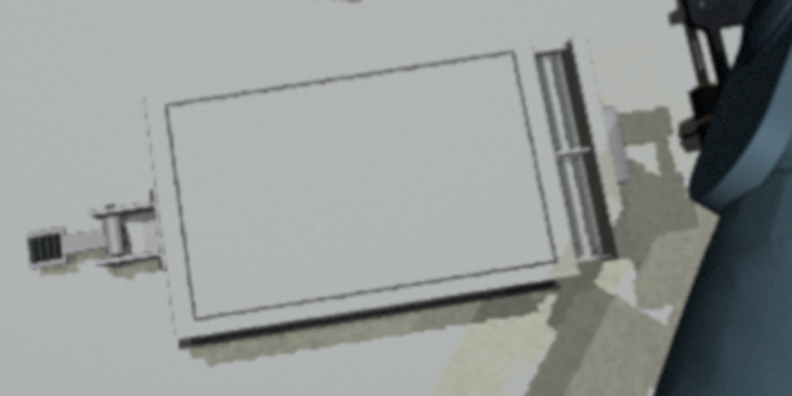

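The top view shows the pedal locked down (tread at (45,248)), the cabinet unmoved, the drawer open with its pull at (617,145), and the gripper standing just off it.

Call:
{"name": "move_arm", "arguments": {"dp": [[2,0,0],[4,0,0],[4.7,0,0],[5.2,0,0],[5.7,0,0],[6.2,0,0],[6.7,0,0],[7.2,0,0],[7.7,0,0],[8.0,0,0],[8.2,0,0],[8.2,0,0]], "turn": [[0,0,0],[0,0,0],[0,0,0],[0,0,0],[0,0,0],[0,0,0],[0,0,0],[0,0,0],[0,0,0],[0,0,0],[0,0,0],[0,0,0]]}}

```text
clock: 12.65
ee_pos: [0.535, -0.1876, 0.1487]
orientation: [-0.001, 0.689, 0.725, 0.0]
wrist_force: [-0.4, 0.8, -0.1]
width: 0.0007
grasp_force: 0.1
```

```bash
python3 s.py
```

```text
[0.07 0.09] 12.7 [ 0.53486495 -0.18759982  0.1486222 ] [-0.7379451   0.30506045  0.65396293]
```

Call:
{"name": "move_arm", "arguments": {"dp": [[0.1,0,0],[0.2,0,0],[0.3,0,0],[0.4,0,0],[0.5,0,0],[0.6,0,0],[0.7,0,0],[0.7,0,0]], "turn": [[0,0,0],[0,0,0],[0,0,0],[0,0,0],[0,0,0],[0,0,0],[0,0,0],[0,0,0]]}}

```text
clock: 13.7
ee_pos: [0.5348, -0.1813, 0.149]
orientation: [0.0, 0.689, 0.725, -0.0]
wrist_force: [-0.9, -3.8, -2.4]
width: 0.0004
grasp_force: 1.6
```

Call:
{"name": "move_arm", "arguments": {"dp": [[0.1,0,0],[0.15,0,0],[0.2,0,0],[0.25,0,0],[0.3,0,0],[0.35,0,0],[0.4,0,0],[0.4,0,0]], "turn": [[0,0,0],[0,0,0],[0,0,0],[0,0,0],[0,0,0],[0,0,0],[0,0,0],[0,0,0]]}}

```text
clock: 14.7
ee_pos: [0.5347, -0.1802, 0.149]
orientation: [0.003, 0.689, 0.725, -0.002]
wrist_force: [0.1, -12.5, -4.9]
width: 0.0007
grasp_force: 6.4
```

```bash
python3 s.py
```

```text
[ 0.  -0.1] 14.75 [ 0.53473708 -0.18018469  0.1490464 ] [ -0.27686293 -13.03250337  -4.95288354]
```

Call:
{"name": "move_arm", "arguments": {"dp": [[0.05,0,0],[0.1,0,0],[0.15,0,0],[0.2,0,0],[0.25,0,0],[0.3,0,0],[0.3,0,0]], "turn": [[0,0,0],[0,0,0],[0,0,0],[0,0,0],[0,0,0],[0,0,0],[0,0,0]]}}

```text
clock: 15.62
ee_pos: [0.5347, -0.1788, 0.1491]
orientation: [0.004, 0.689, 0.725, -0.003]
wrist_force: [0.8, -18.2, -7.3]
width: 0.0007
grasp_force: 9.0
```

```bash
python3 s.py
```

```text
[-0.21 -0.01] 15.675 [ 0.53470832 -0.17884114  0.14913451] [  0.69926782 -18.33000189  -7.20111615]
```

Call:
{"name": "move_arm", "arguments": {"dp": [[0.04,0,0],[0.08,0,0],[0.12,0,0],[0.16,0,0],[0.2,0,0],[0.2,0,0]], "turn": [[0,0,0],[0,0,0],[0,0,0],[0,0,0],[0,0,0],[0,0,0]]}}

```text
clock: 16.42
ee_pos: [0.5345, -0.174, 0.1491]
orientation: [0.002, 0.689, 0.725, -0.001]
wrist_force: [-0.2, -10.1, -3.8]
width: 0.0003
grasp_force: 4.6
```

```bash
python3 s.py
```

```text
[-0.24 -0.17] 16.475 [ 0.53444819 -0.17391179  0.14906997] [ 0.36310635 -9.09066886 -3.23330513]
```

Call:
{"name": "move_arm", "arguments": {"dp": [[0.05,0,0],[0.1,0,0],[0.1,0,0],[0.1,0,0],[0.1,0,0],[0.1,0,0],[0.1,0,0],[0.1,0,0],[0.1,0,0]], "turn": [[0,0,0],[0,0,0],[0,0,0],[0,0,0],[0,0,0],[0,0,0],[0,0,0],[0,0,0],[0,0,0]]}}

```text
clock: 17.6
ee_pos: [0.5345, -0.1739, 0.1492]
orientation: [0.002, 0.689, 0.725, -0.002]
wrist_force: [-0.3, -12.8, -4.7]
width: 0.0006
grasp_force: 6.2
```

```bash
python3 s.py; python3 - <<'E'
from h import *
im=ctrl.get_image("top");t=cv2.convertScaleAbs(im[170:350,190:550,::-1],alpha=1.6)
cv2.imwrite("pics/t4.png",cv2.resize(t,None,fx=2.2,fy=2.2,interpolation=cv2.INTER_CUBIC))
for p in(bp(-.23,0,.15),bp(-.23,0,.30),bp(.267,0,.30),bp(.267,0,.13)):go(p)
E
```

```text
[-0.27 -0.18] 17.65 [ 0.53447761 -0.17393244  0.14912462] [  0.21591622 -12.12108721  -3.97403499]
dp [-5.59  0.03 -0.06] turn [0.03 0.35 0.04]
dp [ -5.68   0.04 -15.05] turn [0.03 0.35 0.04]
dp [ 44.02   0.07 -15.36] turn [0.03 0.35 0.04]
dp [44.12  0.06  1.64] turn [0.03 0.35 0.04]
```

View pics/t4.png

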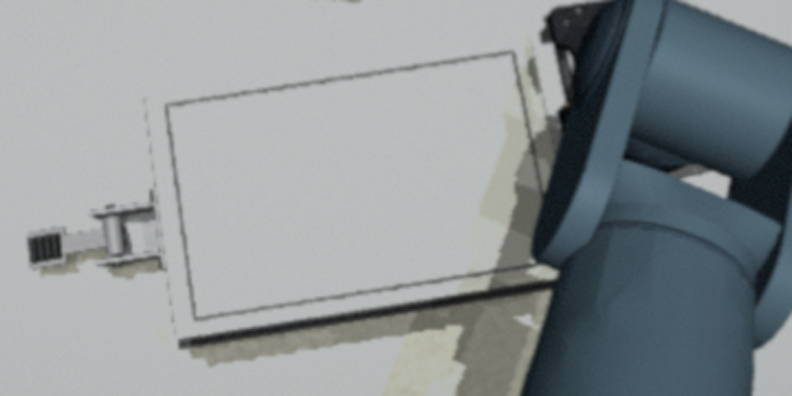

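The drawer front is flush with the cabinet, the pedal is still down at (45,248), and the cabinet hasn't moved.

Call:
{"name": "move_arm", "arguments": {"dp": [[-2,0,0],[-5.6,0,-1],[-6,0,-7],[-6,0,-13],[-4,0,-15.3],[2,0,-15.3],[8,0,-15.3],[14,0,-15.3],[20,0,-15.3],[26,0,-15.3],[32,0,-15.3],[38,0,-15.3],[42,0,-15.3],[43.8,0,-15],[43.8,0,-10],[43.8,0,-5],[43.8,0,0],[43.8,0,1.6],[43.8,0,1.6]], "turn": [[0,0,0],[0,0,0],[0,0,0],[0,0,0],[0,0,0],[0,0,0],[0,0,0],[0,0,0],[0,0,0],[0,0,0],[0,0,0],[0,0,0],[0,0,0],[0,0,0],[0,0,0],[0,0,0],[0,0,0],[0,0,0],[0,0,0]]}}

```text
clock: 20.08
ee_pos: [0.5119, 0.2658, 0.1328]
orientation: [-0.0, 0.689, 0.725, -0.0]
wrist_force: [0.4, -0.8, -0.7]
width: 0.0001
grasp_force: 0.0
```

Call:
{"name": "move_arm", "arguments": {"dp": [[0,0,0],[0,0,0],[0,0,0],[0,0,0],[0,0,0],[0,0,0]], "turn": [[0,0,0],[0,0,0],[0,0,0],[0,0,0],[0,0,0],[0,0,0]], "claw": 0}}

```text
clock: 20.82
ee_pos: [0.5117, 0.2663, 0.1329]
orientation: [-0.0, 0.689, 0.725, -0.0]
wrist_force: [0.6, 0.2, 0.4]
width: 0.0569
grasp_force: 0.0
```

```bash
python3 - <<'E'
from h import *
p=ctrl.camera_params("wrist");im=ctrl.get_image("wrist")
cv2.imwrite("pics/w5.png",cv2.convertScaleAbs(im[:,:,::-1],alpha=1.3))
go(bp(.267,0,.020));s=ctrl.get_state();print(s["clock"],s["ee_pos"],s["wrist_force"],s["width"])
for n,P in(("tread",bp(.2683,0,.0406)),("plateL",bp(.267,.016,.037)),("plateR",bp(.267,-.016,.037))):
    print(n,cv2.projectPoints(P[None],p["rvec"],p["tvec"],p["mtx"],np.array([p["k1"],0,0,0,0.]))[0].ravel())
E
```

```text
dp [ 0.03  0.08 11.29] turn [-0.01  0.    0.05]
20.875 [0.51172566 0.2663506  0.13291649] [ 0.03595072 -0.87347601 -0.48017707] 0.061036755860739055
tread [318.63432086 207.40043495]
plateL [300.02749754 207.85848538]
plateR [337.21975971 207.91892846]
```

View pics/w5.png

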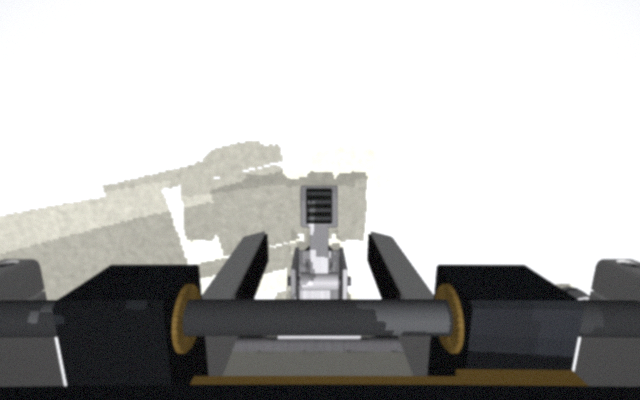

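The wrist view shows the tread centred at (319,205), within about 1 mm of the prediction, with the open fingers straddling it.

Call:
{"name": "move_arm", "arguments": {"dp": [[0.1,0.08,4],[0.1,0.08,7.5],[0.1,0.08,10],[0.1,0.08,11.2],[0.1,0.08,11.4],[0.1,0.08,11.4],[0.1,0.08,11.4]], "turn": [[0,0,0],[0,0,0],[0,0,0],[0,0,0],[0,0,0],[0,0,0],[0,0,0]], "claw": 0}}

```text
clock: 21.75
ee_pos: [0.5134, 0.2677, 0.0202]
orientation: [0.001, 0.689, 0.725, 0.001]
wrist_force: [0.2, 0.1, 0.3]
width: 0.0943
grasp_force: 0.0
```

Call:
{"name": "move_arm", "arguments": {"dp": [[0,0,0],[0,0,0],[0,0,0],[0,0,0],[0,0,0],[0,0,0],[0,0,0],[0,0,0]], "turn": [[0,0,0],[0,0,0],[0,0,0],[0,0,0],[0,0,0],[0,0,0],[0,0,0],[0,0,0]], "claw": 1, "squeeze": 25}}

```text
clock: 22.75
ee_pos: [0.5128, 0.2674, 0.019]
orientation: [0.0, 0.689, 0.725, 0.0]
wrist_force: [1.2, 0.3, -0.9]
width: 0.0312
grasp_force: 25.0
```

```bash
python3 s.py
```

```text
[-0.13 -0.04] 22.8 [0.51275527 0.26740954 0.01897389] [ 0.81268441  0.26413369 -1.52349087]
```

Call:
{"name": "move_arm", "arguments": {"dp": [[0.05,0,-0.3],[0.1,0,-0.6],[0.15,0,-0.9],[0.2,0,-1.2],[0.2,0,-1.5],[0.25,0,-1.8],[0.25,0,-1.8]], "turn": [[0,0,0],[0,0,0],[0,0,0],[0,0,0],[0,0,0],[0,0,0],[0,0,0]]}}

```text
clock: 23.68
ee_pos: [0.5127, 0.2698, 0.0388]
orientation: [0.0, 0.689, 0.725, -0.0]
wrist_force: [-2.3, -2.1, 8.1]
width: 0.0318
grasp_force: 25.0
```

```bash
python3 s.py;python3 -c "
from h import *
im=ctrl.get_image('top');a=cv2.imread('pics/top0.png')
t=cv2.convertScaleAbs(im[170:350,190:550,::-1],alpha=1.6)
cv2.imwrite('pics/t6.png',cv2.resize(t,None,fx=2.2,fy=2.2))"
```

```text
[-0.16 -0.01] 23.725 [0.51273063 0.26978344 0.03880082] [-1.92540334 -3.85949339  8.40119855]
```

Call:
{"name": "move_arm", "arguments": {"dp": [[0,0,-0.3],[0,0,-0.6],[-0.05,0,-0.9],[-0.1,0,-1.2],[-0.2,0,-1.5],[-0.3,0,-1.8],[-0.4,0,-2.1],[-0.5,0,-2.4],[-0.6,0,-2.6],[-0.6,0,-2.6]], "turn": [[0,0,0],[0,0,0],[0,0,0],[0,0,0],[0,0,0],[0,0,0],[0,0,0],[0,0,0],[0,0,0],[0,0,0]]}}

```text
clock: 25.02
ee_pos: [0.5129, 0.2637, 0.0631]
orientation: [0.0, 0.689, 0.725, 0.0]
wrist_force: [3.1, -0.8, -0.9]
width: 0.0314
grasp_force: 25.0
```

```bash
python3 s.py
```

```text
[-0.12 -0.04] 25.075 [0.51290139 0.26375086 0.06300097] [ 4.25044176 -1.40203747 -1.57153322]
```

Base unmoved; now release and let it spring the last bit up, then withdraw upward.

Call:
{"name": "move_arm", "arguments": {"dp": [[0,0,0],[0,0,0],[0,0,0],[0,0,0],[0,0,0],[0,0,0],[0,0,0],[0,0,0]], "turn": [[0,0,0],[0,0,0],[0,0,0],[0,0,0],[0,0,0],[0,0,0],[0,0,0],[0,0,0]], "claw": 0}}

```text
clock: 26.08
ee_pos: [0.5127, 0.2639, 0.063]
orientation: [-0.0, 0.689, 0.725, 0.0]
wrist_force: [0.1, 0.9, -0.7]
width: 0.0939
grasp_force: 0.0
```

Call:
{"name": "move_arm", "arguments": {"dp": [[0,0,-2],[0,0,-5],[0,0,-10],[0,0,-16],[0,0,-20],[0,0,-23],[0,0,-23],[0,0,-23]], "turn": [[0,0,0],[0,0,0],[0,0,0],[0,0,0],[0,0,0],[0,0,0],[0,0,0],[0,0,0]]}}

```text
clock: 27.08
ee_pos: [0.5121, 0.2637, 0.292]
orientation: [-0.0, 0.689, 0.725, -0.001]
wrist_force: [0.2, -0.1, 0.1]
width: 0.0937
grasp_force: 0.0
```

```bash
python3 s.py;python3 -c "
from h import *
im=ctrl.get_image('top');a=cv2.imread('pics/top0.png')
t=cv2.convertScaleAbs(np.vstack([im[170:350,190:550,::-1],a[170:350,190:550]]),alpha=1.6)
cv2.imwrite('pics/t7.png',cv2.resize(t,None,fx=1.6,fy=1.6))"
```

```text
[-0.1   0.05] 27.125 [0.5118613  0.26364449 0.29125561] [ 0.29371382  0.04843103 -0.8018917 ]
```

View pics/t7.png

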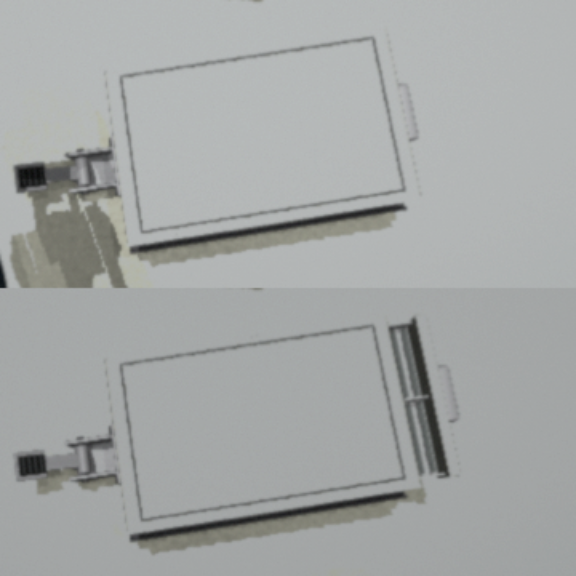

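The tread is back at its starting pixel ((31,177) now, (31,177) before), the drawer is flush, and the cabinet hasn't moved.

```bash
python3 -c "
from rig import ctrl
print(ctrl.sign_off())"
```

```text
the job is handed in; nothing more can be done
None
```

I handed the job in at about 27 s: I locked the pedal and leaned on it, pushed the drawer home and leaned on it, then lifted the pedal back up. The last pictures show the drawer shut, the pedal raised and the cabinet where it stood; sign-off returned no verdict.

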